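# Present a battery over its holder

### The arm

A 6-joint arm with a two-finger parallel gripper is mounted at the origin on a cart in front of the work surface, level with it; the furniture and walls round the work are solid. World frame = base frame: x ahead of the robot, y to its left, z up, the work surface at z = 0. Lengths are in m, angles in rad, forces in N, time in s.
With the tool pointing down it reaches from about 0.3 to 0.875 m from the base axis. Payload 6.4 kg.
Tool frame: the origin (TCP) lies between the finger pads; the fingertips stand 25 mm ahead of it and the grasp point (between the pads) lies 6 mm ahead of it; z points along the fingers, y is the line along which they close (so a half turn about z gives the same grasp; the last joint's range is limited). The gripper opens to 88 mm and grips with 3 to 60 N. Pads are 18 mm wide; open, the fingers measure 123 mm over their backs; the gripper's body (75 mm by 187 mm) begins 45 mm behind the grasp point.
Start: joints at [1.051, 0.181, 1.607, -0, 1.354, -0.206], TCP at [0.177, 0.547, 0.24] pointing down, gripper open.
Joint ranges: [-2.99, 2.99], [-0.89, 2.07], [0.3, 2.58], [-1.14, 4.28], [0, 2.63], [-3.12, 3.12]. Speed limits (rad/s): [2.57, 2.57, 3.01, 3.14, 3.14, 3.14].

### API

Orientations are given as a unit quaternion [w, x, y, z].
In Python, from workcell import arm gives the robot as it stands.
- The arm moves only by the tool servo_tool, never from a script. Its argument "rows" is a list of rows, each an object with "xyz": the shift along the tool's x, y, z in mm, a list of three; "rot": the turn, a rotation vector about the tool's x, y, z in rad, a list of three. A call has 1 to 20 rows; each row shifts and turns the commanded pose from where the row before left it, along the tool's axes as they then stand; what a row does not reach is not made up. A row lasts 1/12 s, in which the tool goes at most 41.7 mm and 7.16 degrees, less where a joint would pass 70% of its speed; a pose out of reach is approached as far as the arm can. A call with a gripper value outside its range is refused whole. "hand" is the opening, from 0 (shut) to 1 (fully open), set as the call begins (left out, the last holds). The fingers move at their own pace and stop on an object; "grip_force" is the grip in N (left out, the last holds). Time passes only in rows, so rows that do not move let the fingers close. It gives the time, the measured TCP pose, the force, the opening and the grip force at its end, in the units of the state.
- arm.read_state(): the state, without advancing time (a new reading comes with each control period).
- arm.grab_frame(name): name is "side" or "top" or "wrist"; returns a dict with "image" (400x640x3 uint8, red, green, blue), "fx", "fy", "cx", "cy" (pixels), "xyz" and "rotation" of the camera in the world; the wrist camera has in their place "mount" (4x4, takes a point from camera to tool coordinates, whose origin is the TCP and whose axes are the flange's). Camera axes: x right, y up, looking along -z (the intrinsics and any distortion apply to the point x, -y, -z); pixel columns grow to the right and rows downward; lengths in m; the calibration is good to about 2 mm. A picture is of the moment at which its call begins: read the wrist's pose just before it. There is no depth.
- arm.sign_off(): hands the job in; it is judged then, once.
Trained networks look in a picture, given as the dict that the camera call returned (one of the last four; its "shot" number tells which), for a name from the list of things; names that differ only in an ending like _2 or _b are one class to them, and where a whole thing is asked for, a point or a joint stands for the part that bears it (a point fixed in the world has none). Each returns a list of dicts, best first, with "conf" (0 to 1); they miss things now and then, are a little off and sometimes report something else, mostly with a low value. They report only what shows in the picture. A call takes as long as a camera call.
- arm.outline_of(thing, picture): "mask" (400x640 bool, what is visible of it).
- arm.pinpoint(thing, picture): "centre" ([x, y, z] in m, in world coordinates, good to about 4 mm: a listed point, or the origin of a listed thing).
The state is a dict: "time_s": time; "joints": joint angles; "joint_velocities": joint speeds; "tau": joint torques, N m; "tcp_pos": TCP position; "orientation": TCP orientation; "ft_force": force on the tool from outside, world axes, zero at the start; "moment": the same for the moment, N m; "grip_width": finger opening in m; "grip_force": force on a finger pad.
Only numpy, scipy, OpenCV 4.12 (cv2) and the standard library are available. Lean on these libraries where they do the work, as an engineer would, in place of code of your own. Each camera call takes 0.05 s, during which the arm holds its last target. There are 200 camera calls.

### The job

Pull the drawer of the small blue drawer unit wide open by its bar handle and leave it open, take the battery out of it, and carry it to the empty battery holder, well above everything standing between them (tape roll, grease pot, tall dropper bottle). Finish holding it still in the gripper just above the holder, a finger's breadth at most, level, centred over the bay and in line with it, its green end towards the red terminal, so that the fit can be checked before it goes in: do not let go and never touch the holder. Leave the blue tube adapter in the drawer, and do not shift or tip the tape roll, the grease pot or the dropper bottle.

Things in the scene. Friction and masses are not known exactly. Their poses are not given: they have to be found in the camera images.
- unit_drawer0 (a joint): Opening of the one drawer of the low drawer unit (a blue box 160 deep x 180 wide x 85 mm high, fixed to the desk, grey drawer front): 0 shut, 0.102 m fully open; it slides straight out along the unit's own -x axis, takes 1 to 2 N and stays where it is left.
- unit: The drawer unit. Origin: centre of its underside, on the desk (z = 0). Its +x points from the drawer front to its back, z up. Its top is at z = 85 mm, its drawer front faces -x, 80 mm in front of the origin.
- unit_drawer0_handle (a point): Middle of the drawer's handle: a level round steel bar, 10 mm thick and 90 mm long, along the unit's y axis, 40 mm in front of the drawer front (35 mm free between them; a stem runs back at each end) and 47 mm above the desk; it moves with the drawer. Site axes as the unit's.
- drawer_floor (a point): Point on the drawer floor (22 mm above the desk, 138 mm wide, walls 41 mm high) midway between its two slots; moves with the drawer, axes as the unit's. Slots 31 mm to its +y and -y: each two black end cradles 12 mm high, 30 mm wide, 29 mm apart, that hold the thing's ends 5 mm off the floor, lengthwise along the unit's x. Which slot holds the battery varies.
- battery: Loose round battery, green with a white end, 50 mm long, 17 mm thick, lying. Origin: under its middle, 7.5 mm below its axis; its y axis runs along its length, -y towards the green end, +y towards the white; z up as it lies. In the drawer its axis is 35 mm above the desk and its green end points to the back of the drawer (the unit's +x), the white end to the front.
- battery_mid (a point): Centre of the battery, on its axis; axes as the battery's.
- battery_green_end (a point): Middle of the battery's flat green end face, 25 mm along the battery's -y from the centre.
- adapter: Loose blue plastic tube adapter, 48 mm long, 18 mm thick, lying in the other slot of the drawer. Origin: under its middle, y along its length. Not to be taken.
- holder: One-cell battery holder fixed to the desk: wooden plate 50 x 116 mm, 8 mm high, with a grey bay along its y axis between two end walls (24 mm wide, 56 mm apart inside, tops 28 mm above the desk). Red end wall and red screw terminal at the +y end, black ones at -y; terminals 24 mm high, outside the walls. Origin: centre of its underside; z up.
- bay (a point): Centre of the bay at the height of the tops of the end walls, 28 mm above the desk; axes as the holder's (y along the bay towards the red end).
- tape: Loose roll of brown tape lying flat, 94 mm across, 48 mm high, standing between drawer unit and holder. Origin: centre of its underside.
- pot: Loose white grease pot with a brown lid, 62 mm across, 35 mm high, between drawer unit and holder. Origin: centre of its underside.
- dropper: Loose upright brown dropper bottle with a black top, 34 mm across, 102 mm high, between drawer unit and holder. Origin: centre of its underside.

How it is judged:
By the outcome, as a careful person would: the job done as asked, in the order asked, and still so for the second after the job is handed in, while the arm keeps its last pose, push and grip.
It also fails if it takes over 64 s, if anything falls off the work surface, if the arm or the gripper's body presses on something with over 40 N, if the wrist force passes 120 N, or if a joint passes its speed limit or range.

## Working session

There is one attempt and no reset: what is moved stays moved. The work goes in short steps, Python scripts to look and compute and a tool call to move; the robot and the scene stay as the last step left them, time stands still between calls to the robot, and variables do not carry over. Pictures are saved under pics/ and viewed, at most 10 in all, crops included, and the job is handed in when it is done.

Besides the shell and the picture viewer there is one more tool, called after "Call:" as a command line: name --argument value ..., lists and objects as JSON in quotes. servo_tool: Moves the arm, as the interface text tells. Its arguments: {"type":"object","properties":{"rows":{"type":"array","items":{"type":"object","properties":{"xyz":{"type":"array","items":{"type":"number"}},"rot":{"type":"array","items":{"type":"number"}}}}},"hand":{"type":"number"},"grip_force":{"type":"number"}},"required":["rows"]}

```bash
mkdir -p pics; ls
cat > h.py <<'E'
import numpy as np, cv2
from workcell import arm
from scipy.spatial.transform import Rotation as R
def pin(names,cams=("side","top")):
    out={}
    for c in cams:
        f=arm.grab_frame(c)
        for n in names:
            r=arm.pinpoint(n,f)
            out[c,n]=r
            print(c,n,[(np.round(np.array(q["centre"])*1000,1).tolist(),round(q["conf"],2)) for q in r[:2]])
    return out
def st():
    s=arm.read_state()
    print({k:np.round(s[k],4).tolist() for k in ("time_s","joints","tcp_pos","orientation","ft_force","grip_width","grip_force")}); return s
E
python3 - <<'E'
from h import *
s=st()
for c in("side","top"):
    f=arm.grab_frame(c); cv2.imwrite(f"pics/{c}0.png",f["image"][:,:,::-1]); print(c,f["xyz"],f["rotation"],f["fx"],f["cx"],f["cy"],[k for k in f])
pin(["unit","unit_drawer0_handle","holder","bay","tape","pot","dropper"])
E
```

```text
pics
{'time_s': 0.0, 'joints': [1.0507, 0.1815, 1.608, 0.0, 1.3538, -0.2063], 'tcp_pos': [0.1772, 0.5464, 0.2388], 'orientation': [-0.0003, 0.1563, 0.9877, -0.0008], 'ft_force': [-0.4023, -0.1738, 0.5646], 'grip_width': 0.0884, 'grip_force': 0.0}
side [0.33713887 0.65558978 0.65785803] [-0.11881114 -0.05078566  0.4163949   0.89995556] 364.35092935133633 318.96711450431957 204.12966003446905 ['image', 'fx', 'fy', 'cx', 'cy', 'xyz', 'rotation', 'shot']
top [ 0.37985995 -0.0398148   1.05574072] [-0.7044735  -0.0538299   0.03182695  0.70696992] 374.1225719922735 323.00297944569763 204.01298496500976 ['image', 'fx', 'fy', 'cx', 'cy', 'xyz', 'rotation', 'shot']
side unit [([583.5, -275.1, -3.0], 0.71)]
side unit_drawer0_handle [([465.5, -237.4, 41.9], 0.81)]
side holder [([449.0, 256.1, -0.3], 0.58)]
side bay [([453.6, 257.4, 24.5], 0.72)]
side tape [([398.3, -56.6, -0.5], 0.74)]
side pot [([455.1, 256.9, 25.0], 0.67), ([519.4, -63.5, -8.4], 0.62)]
side dropper [([444.0, 42.2, 0.8], 0.92)]
top unit [([574.1, -278.2, -2.1], 0.75)]
top unit_drawer0_handle [([462.6, -242.3, 47.2], 0.71), ([392.7, -54.1, 3.0], 0.2)]
top holder [([450.4, 255.1, -2.2], 0.66), ([447.3, 43.0, -1.9], 0.53)]
top bay [([452.8, 251.4, 28.2], 0.68), ([453.5, 256.1, -1.8], 0.48)]
top tape [([393.4, -53.1, 2.0], 0.8)]
top pot [([515.6, -63.6, -0.1], 0.56)]
top dropper [([449.0, 40.8, -0.1], 0.53)]
```

View pics/top0.png

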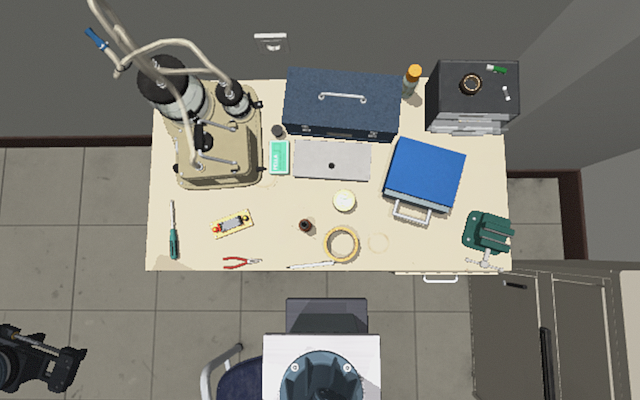

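View pics/side0.png

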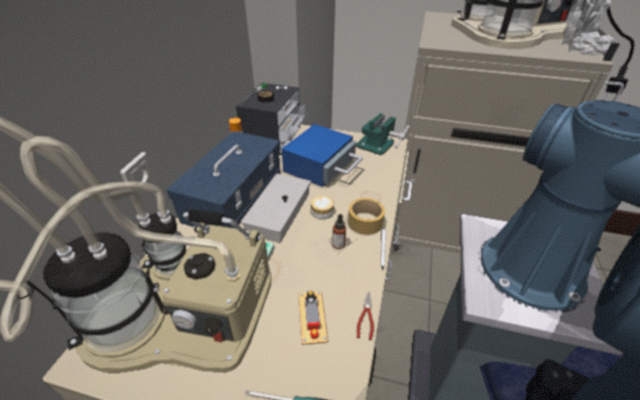

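The top view shows the unit at px (425,175) with its handle at (412,212). The holder is at (232,224), red end lower left at (215,229). The tape, pot and dropper stand between them. The side view agrees. Next I measure the yaws.

```bash
cat >> h.py <<'E'
def cam(f):
    q=f["rotation"]; q=np.array(q)
    return R.from_quat([q[1],q[2],q[3],q[0]]).as_matrix() if q.shape==(4,) else q
def toplane(f,uv,z,Rw=None,p=None):
    uv=np.atleast_2d(uv).astype(float); Rw=cam(f) if Rw is None else Rw; p=np.array(f["xyz"]) if p is None else p
    d=np.c_[(uv[:,0]-f["cx"])/f["fx"],-(uv[:,1]-f["cy"])/f["fy"],-np.ones(len(uv))]@Rw.T
    return p+d*((z-p[2])/d[:,2])[:,None]
def rect(f,m,z):
    v,u=np.nonzero(m); P=toplane(f,np.c_[u,v],z)[:,:2]*1000
    (c,s,a)=cv2.minAreaRect(P.astype(np.float32)); print("rect c",np.round(c,1),"size",np.round(s,1),"ang",round(a,1)); return c,s,a
E
python3 - <<'E'
from h import *
f=arm.grab_frame("top"); im=f["image"].astype(int)
r,g,b=im[...,0],im[...,1],im[...,2]
for n,z in(("unit",.085),("holder",.008),("unit_drawer0_handle",.047),("tape",.048),("pot",.035)):
    o=arm.outline_of(n,f)
    for q in o[:1]:
        m=q["mask"]; print(n,round(q["conf"],2),m.sum())
        if n=="unit":
            m=m&(b>110)&(r<80); m=cv2.morphologyEx(m.astype(np.uint8),cv2.MORPH_OPEN,np.ones((3,3)))
        rect(f,m,z)
        if n=="holder":
            red=m&(r>150)&(g<80)&(b<80); blk=m&(im.sum(2)<150)
            for k,w in(("red",red),("blk",blk)):
                v,u=np.nonzero(w); print(k,w.sum(),np.round(toplane(f,[u.mean(),v.mean()],.024)[0]*1000,1) if w.sum() else 0)
big=cv2.resize(np.hstack([f["image"][170:270,190:290],f["image"][120:240,370:490][:100]]),None,fx=3.6,fy=3.6,interpolation=cv2.INTER_CUBIC)
cv2.imwrite("pics/crop.png",big[:,:,::-1])
E
```

```text
unit 0.98 4864
rect c [ 584.5 -277.5] size [179.9 144. ] ang 72.6
holder 0.67 791
rect c [450.8 252.6] size [ 54.9 121.6] ang 19.3
red 18 [438.3 286.2  24. ]
blk 19 [464.8 221.3  24. ]
unit_drawer0_handle 0.62 772
rect c [ 488.2 -252.5] size [178.9  64.8] ang 73.6
tape 0.62 396
rect c [394.9 -56.4] size [90.6 90.8] ang 63.2
pot 0.67 396
rect c [512.4 -67.2] size [57.6 61. ] ang 89.7
```

View pics/crop.png

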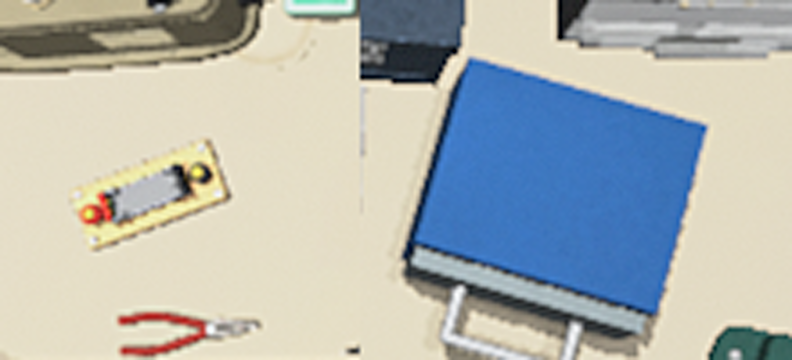

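The unit yaw is about -17.4° and the handle is near (463,-239). The holder yaw is about 20°, with its red end at +y. The crop confirms the red end lower left and the drawer shut.

Call:
servo_tool --rows '[{"xyz": [-9,-12,0]},{"xyz": [-18,-23.5,0]},{"xyz": [-18,-23.5,0]},{"xyz": [-18,-23.5,0]},{"xyz": [-18,-23.5,0]},{"xyz": [-18,-23.5,0]},{"xyz": [-18,-23.5,0]},{"xyz": [-18,-23.5,0]},{"xyz": [-18,-23.5,0]},{"xyz": [-18,-23.5,0]},{"xyz": [-18,-23.5,0]},{"xyz": [-18,-23.5,0]},{"xyz": [-18,-23.5,0]},{"xyz": [-18,-23.5,0]},{"xyz": [-18,-23.5,0]},{"xyz": [-18,-23.5,0]},{"xyz": [-18,-23.5,0]},{"xyz": [-18,-23.5,0]},{"xyz": [-18,-23.5,0]},{"xyz": [-18,-23.5,0]}]' --hand 0.3

```text
schema error: expected keys xyz, rot
```

Call:
servo_tool --rows '[{"xyz": [-20,-25,0]},{"xyz": [-20,-25,0]},{"xyz": [-20,-25,0]},{"xyz": [-20,-25,0]},{"xyz": [-20,-25,0]},{"xyz": [-20,-25,0]},{"xyz": [-20,-25,0]},{"xyz": [-15,-17,0],"rot": [0,0,0.06]},{"rot": [0,0,0.12],"xyz": [0,0,0]},{"rot": [0,0,0.124],"xyz": [0,0,0]},{"rot": [0,0,0.124],"xyz": [0,0,0]},{"rot": [0,0,0.124],"xyz": [0,0,0]},{"rot": [0,0,0.124],"xyz": [0,0,0]},{"rot": [0,0,0.124],"xyz": [0,0,0]},{"rot": [0,0,0.124],"xyz": [0,0,0]},{"rot": [0,0,0.124],"xyz": [0,0,0]},{"rot": [0,0,0.124],"xyz": [0,0,0]},{"rot": [0,0,0.124],"xyz": [0,0,0]},{"rot": [0,0,0.124],"xyz": [0,0,0]},{"rot": [0,0,0.124],"xyz": [0,0,0]}]'

```text
schema error: expected keys xyz, rot
```

```bash
cat >> h.py <<'E'
def todo(xyz_mm,yaw_y_deg):
    "tool-frame shift (mm) and rotvec from the measured pose to a level, downward tool with its y axis at yaw"
    s=arm.read_state(); w,x,y,z=s["orientation"]; Rt=R.from_quat([x,y,z,w])
    yy=np.radians(yaw_y_deg); Y=np.array([np.cos(yy),np.sin(yy),0]); Z=np.array([0,0,-1.]); X=np.cross(Y,Z)
    G=R.from_matrix(np.c_[X,Y,Z])
    ya=Rt.as_matrix()[:,1]
    print("t",round(s["time_s"],2),"yaw now",round(np.degrees(np.arctan2(ya[1],ya[0])),2),"shift tool",np.round(Rt.inv().apply(np.array(xyz_mm)-np.array(s["tcp_pos"])*1000),1),
      "rot",np.round((Rt.inv()*G).as_rotvec(),3),"shift in goal axes",np.round(G.inv().apply(np.array(xyz_mm)-np.array(s["tcp_pos"])*1000),1))
def wrist():
    s=arm.read_state(); f=arm.grab_frame("wrist"); w,x,y,z=s["orientation"]
    T=np.eye(4); T[:3,:3]=R.from_quat([x,y,z,w]).as_matrix(); T[:3,3]=s["tcp_pos"]; C=T@np.array(f["mount"])
    f["xyz"]=C[:3,3]; f["Rw"]=C[:3,:3]; return f
E
python3 - <<'E'
from h import *
st(); todo([463,-239.5,240],-17.4)
f=wrist()
for n in("unit_drawer0_handle","unit"): print(n,[(np.round(np.array(q["centre"])*1000,1),q["conf"]) for q in arm.pinpoint(n,f)[:1]])
print(f["fx"],[k for k in f],np.round(f["xyz"],3)); cv2.imwrite("pics/w1.png",f["image"][:,:,::-1])
E
```

```text
{'time_s': 1.2, 'joints': [1.0507, 0.1808, 1.607, -0.0, 1.3538, -0.2063], 'tcp_pos': [0.1775, 0.5469, 0.2397], 'orientation': [0.0, 0.1562, 0.9877, 0.0], 'ft_force': [-0.1353, -0.0753, 0.9077], 'grip_width': 0.0881, 'grip_force': 0.0}
t 1.2 yaw now 72.02 shift tool [-5.143e+02 -6.599e+02 -3.000e-01] rot [0.    0.    1.561] shift in goal axes [-6.651e+02  5.076e+02 -3.000e-01]
unit_drawer0_handle []
unit []
332.1736258411898 ['image', 'fx', 'fy', 'cx', 'cy', 'mount', 'shot', 'xyz', 'Rw'] [0.104 0.571 0.386]
```

View pics/w1.png

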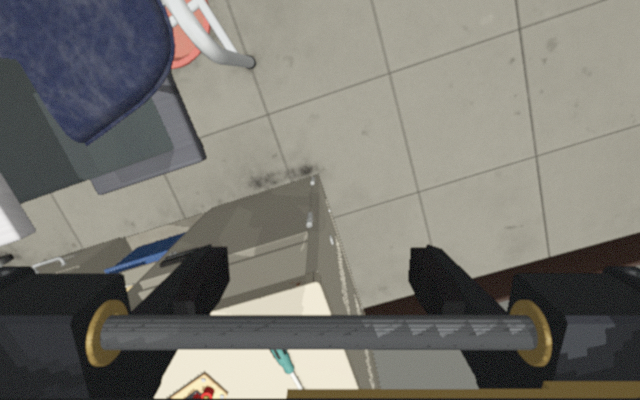

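The move was refused because each row needs both keys. This wrist picture shows only the floor beside the desk and the gripper, still at the start pose. I'm sending the rows again in full.

Call:
servo_tool --rows '[{"xyz": [-9,-12,0],"rot": [0,0,0]},{"xyz": [-18,-23.5,0],"rot": [0,0,0]},{"xyz": [-18,-23.5,0],"rot": [0,0,0]},{"xyz": [-18,-23.5,0],"rot": [0,0,0]},{"xyz": [-18,-23.5,0],"rot": [0,0,0]},{"xyz": [-18,-23.5,0],"rot": [0,0,0]},{"xyz": [-18,-23.5,0],"rot": [0,0,0]},{"xyz": [-18,-23.5,0],"rot": [0,0,0]},{"xyz": [-18,-23.5,0],"rot": [0,0,0]},{"xyz": [-18,-23.5,0],"rot": [0,0,0]},{"xyz": [-18,-23.5,0],"rot": [0,0,0]},{"xyz": [-18,-23.5,0],"rot": [0,0,0]},{"xyz": [-18,-23.5,0],"rot": [0,0,0]},{"xyz": [-18,-23.5,0],"rot": [0,0,0]},{"xyz": [-18,-23.5,0],"rot": [0,0,0]},{"xyz": [-18,-23.5,0],"rot": [0,0,0]},{"xyz": [-18,-23.5,0],"rot": [0,0,0]},{"xyz": [-18,-23.5,0],"rot": [0,0,0]},{"xyz": [-18,-23.5,0],"rot": [0,0,0]},{"xyz": [-18,-23.5,0],"rot": [0,0,0]}]' --hand 0.3

```text
time_s: 3.02
tcp_pos: [0.3701, 0.0009, 0.24]
orientation: [0.001, 0.156, 0.988, -0.0]
ft_force: [0.3, 0.0, 0.7]
grip_width: 0.0263
grip_force: 0.0
```

Call:
servo_tool --rows '[{"xyz": [-20,-25,0],"rot": [0,0,0]},{"xyz": [-20,-25,0],"rot": [0,0,0]},{"xyz": [-20,-25,0],"rot": [0,0,0]},{"xyz": [-20,-25,0],"rot": [0,0,0]},{"xyz": [-20,-25,0],"rot": [0,0,0]},{"xyz": [-20,-25,0],"rot": [0,0,0]},{"xyz": [-20,-25,0],"rot": [0,0,0]},{"xyz": [-23,-27,0],"rot": [0,0,0.06]},{"rot": [0,0,0.12],"xyz": [0,0,0]},{"rot": [0,0,0.124],"xyz": [0,0,0]},{"rot": [0,0,0.124],"xyz": [0,0,0]},{"rot": [0,0,0.124],"xyz": [0,0,0]},{"rot": [0,0,0.124],"xyz": [0,0,0]},{"rot": [0,0,0.124],"xyz": [0,0,0]},{"rot": [0,0,0.124],"xyz": [0,0,0]},{"rot": [0,0,0.124],"xyz": [0,0,0]},{"rot": [0,0,0.124],"xyz": [0,0,0]},{"rot": [0,0,0.124],"xyz": [0,0,0]},{"rot": [0,0,0.124],"xyz": [0,0,0]},{"rot": [0,0,0.124],"xyz": [0,0,0]}]'

```text
time_s: 4.68
tcp_pos: [0.4625, -0.24, 0.2398]
orientation: [0.0, 0.803, 0.596, 0.0]
ft_force: [-0.6, -0.5, -0.2]
grip_width: 0.0265
grip_force: 0.0
```

Run:
```python
from h import *
st(); todo([463,-239.5,240],-17.4)
f=wrist()
for n in("unit_drawer0_handle","unit"): print(n,[(np.round(np.array(q["centre"])*1000,1),q["conf"]) for q in arm.pinpoint(n,f)[:1]])
cv2.imwrite("pics/w2.png",f["image"][:,:,::-1]); np.savez("w2.npz",xyz=f["xyz"],Rw=f["Rw"],k=[f["fx"],f["fy"],f["cx"],f["cy"]])
```

```text
{'time_s': 4.6833, 'joints': [-0.7067, 0.0596, 1.7413, -0.0, 1.3406, -0.4136], 'tcp_pos': [0.4625, -0.24, 0.2398], 'orientation': [0.0001, 0.8028, 0.5963, 0.0], 'ft_force': [-0.5728, -0.482, -0.1942], 'grip_width': 0.0265, 'grip_force': 0.0}
t 4.68 yaw now -16.79 shift tool [ 0.6  0.3 -0.2] rot [0.    0.    0.011] shift in goal axes [ 0.6  0.3 -0.2]
unit_drawer0_handle [(array([ 464.7, -241.7,   41.6]), 0.79)]
unit [(array([ 577.3, -274.3,    2.2]), 0.59)]
```

View pics/w2.png

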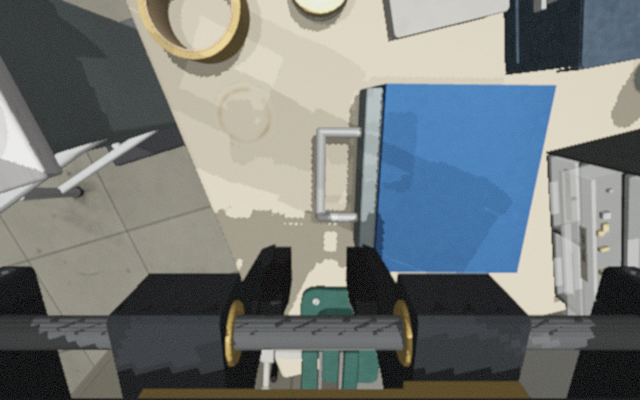

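The drawer handle bar shows upright in the wrist picture from (322,132) to (320,218), with its left edge at x=316 and right at x=327. The grey front is at x≈365. I'm checking these pixels against my position estimate.

Run:
```python
from h import *
d=np.load("w2.npz"); f=dict(zip(("fx","fy","cx","cy"),d["k"]))
T=lambda uv,z: np.round(toplane(f,uv,z,d["Rw"],d["xyz"])*1000,1)
im=cv2.imread("pics/w2.png"); 
print(im[175,305:340].sum(1))
P=T([[322,130],[320,219],[321,174]],.047);print(P)
Q=T([[386,84],[374,270],[555,86],[518,272]],.085);print(Q)
u=lambda a:np.degrees(np.arctan2(a[1],a[0]))
print("bar",u(P[0]-P[1])-90,"top",u(Q[0]-Q[1])-90,u(Q[2]-Q[3])-90,u(Q[2]-Q[0]),u(Q[3]-Q[1]),np.linalg.norm(P[0]-P[1]),np.linalg.norm(Q[0]-Q[1]),Q.mean(0))
```

```text
[586 588 587 587 587 554 474 401 370 351 334 399 462 511 545 555 558 535
 511 472 509 567 587 593 584 586 588 584 589 588 587 584 590 591 584]
[[ 479.  -195.2   47. ]
 [ 449.9 -285.5   47. ]
 [ 465.2 -238.    47. ]]
[[ 543.  -170.7   85. ]
 [ 490.4 -340.4   85. ]
 [ 681.  -214.    85. ]
 [ 629.7 -384.7   85. ]]
bar -17.862010125238527 top -17.22127996791069 -16.726954587876804 -17.4201942016618 -17.64163520178127 94.87307310296217 177.66499373821506 [ 586.025 -277.45    85.   ]
```

Call:
servo_tool --rows '[{"xyz": [1.4,1.1,10],"rot": [0,0,0.008]},{"xyz": [0,0,22],"rot": [0,0,0]},{"xyz": [0,0,22],"rot": [0,0,0]},{"xyz": [0,0,22],"rot": [0,0,0]},{"xyz": [0,0,22],"rot": [0,0,0]},{"xyz": [0,0,22],"rot": [0,0,0]},{"xyz": [0,0,20],"rot": [0,0,0]},{"xyz": [0,0,15],"rot": [0,0,0]},{"xyz": [0,0,12],"rot": [0,0,0]},{"xyz": [0,0,9],"rot": [0,0,0]},{"xyz": [0,0,6],"rot": [0,0,0]},{"xyz": [0,0,0],"rot": [0,0,0]}]'

```text
time_s: 5.83
tcp_pos: [0.4634, -0.2385, 0.0566]
orientation: [-0.001, 0.803, 0.596, -0.0]
ft_force: [-0.4, -0.3, -0.5]
grip_width: 0.0262
grip_force: 0.0
```

Call:
servo_tool --rows '[{"xyz": [0,0,0],"rot": [0,0,0]},{"xyz": [0,0,0],"rot": [0,0,0]},{"xyz": [0,0,0],"rot": [0,0,0]},{"xyz": [0,0,0],"rot": [0,0,0]}]' --hand 0 --grip_force 15

```text
time_s: 6.17
tcp_pos: [0.4644, -0.2393, 0.0585]
orientation: [0.001, 0.803, 0.596, 0.0]
ft_force: [-0.5, 0.2, 0.3]
grip_width: 0.0022
grip_force: 0.0
```

The fingers shut to 2 mm, so the bar isn't between them. I'll look before going on.

Run:
```python
from h import *
st()
f=wrist(); a=f["image"]
t=arm.grab_frame("top"); s=arm.grab_frame("side")
b=cv2.resize(t["image"][110:260,330:500],(340,300)); c=cv2.resize(s["image"][100:250,250:420],(340,300))
cv2.imwrite("pics/chk.png",np.vstack([cv2.resize(a,(480,300)) if 0 else np.pad(cv2.resize(a,(480,300)),((0,0),(0,200),(0,0))),np.hstack([b,c])])[:,:,::-1])
```

```text
{'time_s': 6.1667, 'joints': [-0.7032, 0.3084, 1.8647, 0.0, 0.9669, -0.4084], 'tcp_pos': [0.4644, -0.2393, 0.0585], 'orientation': [0.0007, 0.8033, 0.5956, 0.0002], 'ft_force': [-0.5072, 0.2121, 0.3241], 'grip_width': 0.0022, 'grip_force': 0.0}
```

View pics/chk.png

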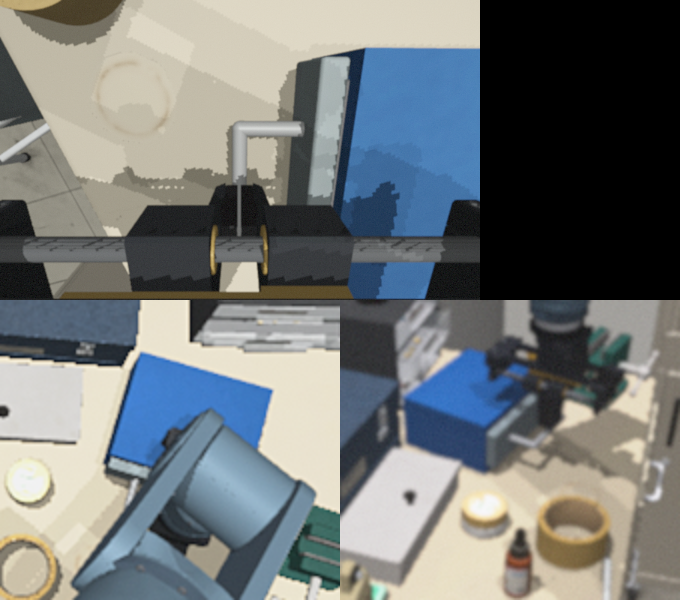

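Run:
```python
from h import *
st()
f=wrist(); M=np.linalg.inv(np.array(f["mount"])); print(np.round(np.array(f["mount"]),3))
def proj(p): q=M[:3,:3]@p+M[:3,3]; return np.round([f["cx"]+f["fx"]*q[0]/-q[2], f["cy"]-f["fy"]*q[1]/-q[2]])
for z in(0,.006,.025): print(z,[proj(np.array([x,0,z])) for x in(-.009,0,.009)])
s=arm.read_state();w,x,y,z=s["orientation"];Rt=R.from_quat([x,y,z,w])
for y in(-45,0,45):
    a=np.radians(-17.4); p=np.array([464.5-np.sin(a)*y,-239+np.cos(a)*y,47])/1000; pt=Rt.inv().apply(p-s["tcp_pos"]); print(y,np.round(pt*1000),proj(pt))
cv2.imwrite("pics/w3.png",cv2.resize(f["image"][120:380,180:460],None,fx=2.2,fy=2.2,interpolation=cv2.INTER_CUBIC)[:,:,::-1])
```

```text
{'time_s': 6.3167, 'joints': [-0.7032, 0.3088, 1.8651, -0.0, 0.9669, -0.4084], 'tcp_pos': [0.4642, -0.2391, 0.0581], 'orientation': [0.0004, 0.8033, 0.5956, 0.0001], 'ft_force': [0.4312, -0.134, -0.5373], 'grip_width': 0.0007, 'grip_force': 0.0}
[[ 0.     0.955  0.297  0.078]
 [ 1.    -0.001  0.001 -0.   ]
 [ 0.001  0.297 -0.955 -0.146]
 [ 0.     0.     0.     1.   ]]
0 [array([319., 281.]), array([319., 265.]), array([319., 248.])]
0.006 [array([319., 275.]), array([319., 259.]), array([319., 243.])]
0.025 [array([319., 258.]), array([319., 244.]), array([319., 229.])]
-45 [-45.  -0.  11.] [319. 327.]
0 [ 0.  0. 11.] [320. 255.]
45 [45.  1. 11.] [321. 170.]
```

View pics/w3.png

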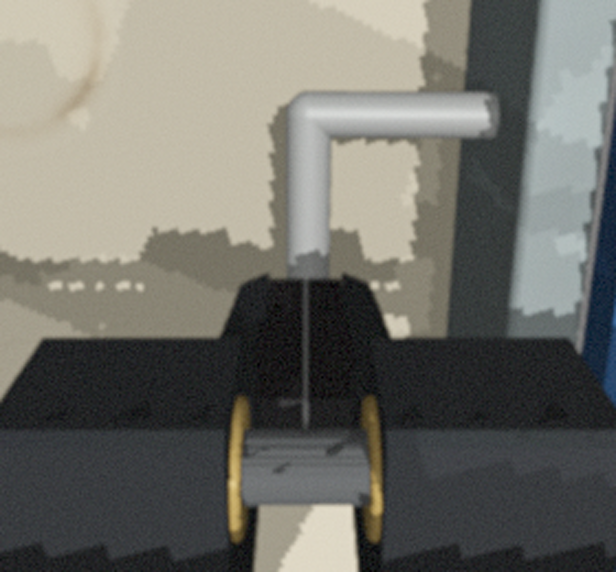

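The fingers shut above the bar. In this picture their tips end at about (319,247), and the depth from the 88 mm gap puts them about 1 mm ahead of the reported TCP, not 25 mm. So the real fingers sit about 24 mm higher than the tool data say. I'll reopen and go lower, watching the force.

Call:
servo_tool --rows '[{"xyz": [0,0,0],"rot": [0,0,0]},{"xyz": [0,0,0],"rot": [0,0,0]},{"xyz": [0,0,0],"rot": [0,0,0]},{"xyz": [0,0,0],"rot": [0,0,0]},{"xyz": [0,0,0],"rot": [0,0,0]},{"xyz": [0,0,3],"rot": [0,0,0]},{"xyz": [0,0,4],"rot": [0,0,0]},{"xyz": [0,0,4],"rot": [0,0,0]},{"xyz": [0,0,0],"rot": [0,0,0]}]' --hand 0.3

```text
time_s: 7.12
tcp_pos: [0.4633, -0.2384, 0.0456]
orientation: [-0.001, 0.803, 0.595, -0.0]
ft_force: [-1.1, -0.8, 0.4]
grip_width: 0.0262
grip_force: 0.0
```

Call:
servo_tool --rows '[{"xyz": [0,0,3],"rot": [0,0,0]},{"xyz": [0,0,3],"rot": [0,0,0]},{"xyz": [0,0,3],"rot": [0,0,0]},{"xyz": [0,0,2],"rot": [0,0,0]},{"xyz": [0,0,0],"rot": [0,0,0]}]'

```text
time_s: 7.53
tcp_pos: [0.4636, -0.2387, 0.0351]
orientation: [-0.0, 0.803, 0.596, -0.0]
ft_force: [-0.3, 0.8, 0.5]
grip_width: 0.0261
grip_force: 0.0
```

Call:
servo_tool --rows '[{"xyz": [0,0,0],"rot": [0,0,0]},{"xyz": [0,0,0],"rot": [0,0,0]},{"xyz": [0,0,0],"rot": [0,0,0]},{"xyz": [0,0,0],"rot": [0,0,0]}]' --hand 0 --grip_force 15

```text
time_s: 7.87
tcp_pos: [0.4641, -0.2391, 0.0359]
orientation: [0.0, 0.803, 0.595, 0.0]
ft_force: [1.1, -0.8, -0.9]
grip_width: 0.0092
grip_force: 15.0
```

The bar is held (9 mm, 15 N). Now I pull straight out along the tool's -y.

Call:
servo_tool --rows '[{"xyz": [0,-2,0],"rot": [0,0,0]},{"xyz": [0,-4,0],"rot": [0,0,0]},{"xyz": [0,-6,0],"rot": [0,0,0]},{"xyz": [0,-7,0],"rot": [0,0,0]},{"xyz": [0,-7,0],"rot": [0,0,0]},{"xyz": [0,-7,0],"rot": [0,0,0]},{"xyz": [0,-7,0],"rot": [0,0,0]},{"xyz": [0,-7,0],"rot": [0,0,0]},{"xyz": [0,-7,0],"rot": [0,0,0]},{"xyz": [0,-7,0],"rot": [0,0,0]},{"xyz": [0,-7,0],"rot": [0,0,0]},{"xyz": [0,-7,0],"rot": [0,0,0]},{"xyz": [0,-7,0],"rot": [0,0,0]},{"xyz": [0,-6,0],"rot": [0,0,0]},{"xyz": [0,-5,0],"rot": [0,0,0]},{"xyz": [0,-4,0],"rot": [0,0,0]},{"xyz": [0,-2,0],"rot": [0,0,0]},{"xyz": [0,-1,0],"rot": [0,0,0]},{"xyz": [0,-1,0],"rot": [0,0,0]},{"xyz": [0,0,0],"rot": [0,0,0]}]'

```text
time_s: 9.53
tcp_pos: [0.3672, -0.2089, 0.0358]
orientation: [-0.0, 0.803, 0.595, 0.001]
ft_force: [4.8, 5.7, 3.9]
grip_width: 0.0093
grip_force: 15.0
```

Run:
```python
from h import *
st()
```

```text
{'time_s': 9.5333, 'joints': [-0.8007, 0.1615, 2.1175, 0.0014, 0.8627, -0.5062], 'tcp_pos': [0.3672, -0.2089, 0.0358], 'orientation': [-0.0001, 0.8035, 0.5954, 0.0005], 'ft_force': [4.804, 5.7467, 3.899], 'grip_width': 0.0093, 'grip_force': 14.998}
```

Call:
servo_tool --rows '[{"xyz": [0,0,0],"rot": [0,0,0]},{"xyz": [0,0,0],"rot": [0,0,0]},{"xyz": [0,0,0],"rot": [0,0,0]},{"xyz": [0,0,0],"rot": [0,0,0]},{"xyz": [0,0,-3],"rot": [0,0,0]},{"xyz": [0,0,-8],"rot": [0,0,0]},{"xyz": [0,0,-14],"rot": [0,0,0]},{"xyz": [0,0,-20],"rot": [0,0,0]},{"xyz": [0,0,-25],"rot": [0,0,0]},{"xyz": [0,0,-30],"rot": [0,0,0]},{"xyz": [0,0,-30],"rot": [0,0,0]},{"xyz": [0,0,-30],"rot": [0,0,0]},{"xyz": [0,0,-25],"rot": [0,0,0]},{"xyz": [0,0,-15],"rot": [0,0,0]},{"xyz": [0,0,0],"rot": [0,0,0]}]' --hand 0.3

```text
time_s: 10.78
tcp_pos: [0.3688, -0.2111, 0.2401]
orientation: [0.004, 0.803, 0.596, 0.0]
ft_force: [0.6, -0.3, 0.6]
grip_width: 0.0265
grip_force: 0.0
```

Run:
```python
from h import *
st()
f=wrist()
for n in("battery_mid","battery_green_end","battery","adapter","drawer_floor","unit_drawer0_handle"): print(n,[(np.round(np.array(q["centre"])*1000,1).tolist(),round(q["conf"],2)) for q in arm.pinpoint(n,f)[:2]])
for n in("battery","adapter"):
    o=arm.outline_of(n,f)
    if o:
        m=o[0]["mask"]; v,u=np.nonzero(m); P=toplane(f,np.c_[u,v],.035,f["Rw"],f["xyz"])[:,:2]*1000
        print(n,o[0]["conf"],m.sum(),u.min(),u.max(),v.min(),v.max(),cv2.minAreaRect(P.astype(np.float32)))
cv2.imwrite("pics/w4.png",f["image"][:,:,::-1])
```

```text
{'time_s': 10.7833, 'joints': [-0.8006, -0.1796, 1.9668, -0.0001, 1.3466, -0.5058], 'tcp_pos': [0.3688, -0.2111, 0.2401], 'orientation': [0.0038, 0.8033, 0.5956, 0.0004], 'ft_force': [0.608, -0.3423, 0.5814], 'grip_width': 0.0265, 'grip_force': 0.0}
battery_mid [([445.6, -270.8, 31.5], 0.64), ([468.8, -208.1, 23.2], 0.5)]
battery_green_end [([469.3, -273.6, 35.0], 0.6), ([458.6, -237.6, 20.4], 0.48)]
battery []
adapter [([470.8, -209.2, 24.1], 0.63)]
drawer_floor [([458.2, -234.1, 21.0], 0.58)]
unit_drawer0_handle [([367.1, -209.8, 45.3], 0.86)]
battery 0.73 604 379 426 193 207 ((449.5645446777344, -267.3655700683594), (16.229455947875977, 52.37331771850586), 73.03217315673828)
adapter 0.68 764 384 433 135 152 ((469.30804443359375, -208.423583984375), (17.759340286254883, 52.40913772583008), 73.09241485595703)
```

View pics/w4.png

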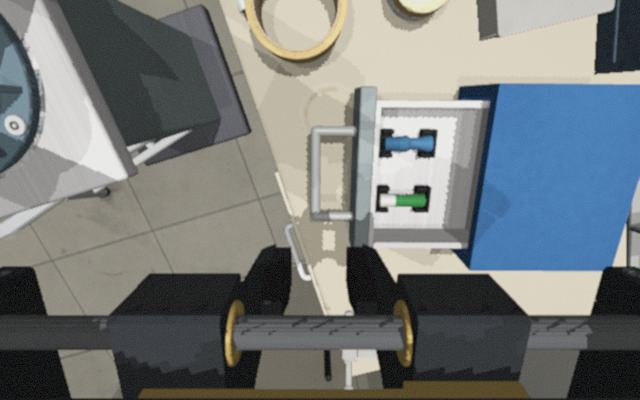

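The drawer is open. The battery is in the slot at px (403,200), white end left and green end right at (426,200). The adapter is at (408,143). Next I go over the battery and turn.

Call:
servo_tool --rows '[{"xyz": [-3,9,0],"rot": [0,0,0]},{"xyz": [-5,15,0],"rot": [0,0,0]},{"xyz": [-6,18,0],"rot": [0,0,0]},{"xyz": [-6,18,0],"rot": [0,0,0]},{"xyz": [-6,18,0],"rot": [0,0,0]},{"xyz": [-4.6,15.4,0],"rot": [0,0,0.06]},{"xyz": [0,0,0],"rot": [0,0,0.12]},{"xyz": [0,0,5],"rot": [0,0,0.124]},{"xyz": [0,0,10],"rot": [0,0,0.124]},{"xyz": [0,0,15],"rot": [0,0,0.124]},{"xyz": [0,0,15],"rot": [0,0,0.124]},{"xyz": [0,0,15],"rot": [0,0,0.124]},{"xyz": [0,0,15],"rot": [0,0,0.124]},{"xyz": [0,0,15],"rot": [0,0,0.124]},{"xyz": [0,0,10],"rot": [0,0,0.124]},{"xyz": [0,0,5],"rot": [0,0,0.124]},{"xyz": [0,0,5],"rot": [0,0,0.124]},{"xyz": [0,0,0],"rot": [0,0,0.124]},{"xyz": [0,0,0],"rot": [0,0,0.03]},{"xyz": [0,0,0],"rot": [0,0,0]}]'

```text
time_s: 12.9
tcp_pos: [0.4481, -0.2663, 0.1251]
orientation: [-0.0, 0.989, -0.149, -0.0]
ft_force: [-0.1, -0.3, 0.4]
grip_width: 0.0262
grip_force: 0.0
```

```bash
cat >> h.py <<'E'
def axis(f,z=.035):
    "battery colour blobs in wrist view -> plane z: centre, length dir (green end), extents"
    im=cv2.cvtColor(f["image"],cv2.COLOR_RGB2HSV); g=((im[...,0]>40)&(im[...,0]<85)&(im[...,1]>100)&(im[...,2]>50)).astype(np.uint8)
    n,l,s,c=cv2.connectedComponentsWithStats(g); 
    for i in np.argsort(-s[1:,4])[:3]+1:
        v,u=np.nonzero(l==i); P=toplane(f,np.c_[u,v],z,f["Rw"],f["xyz"])[:,:2]*1000
        print("green",s[i].tolist(),cv2.minAreaRect(P.astype(np.float32)))
E
python3 - <<'E'
from h import *
st(); todo([449,-268,130],-107.4)
f=wrist(); axis(f)
for n in("battery_mid","battery_green_end","adapter","drawer_floor"): print(n,[(np.round(np.array(q["centre"])*1000,1).tolist(),round(q["conf"],2)) for q in arm.pinpoint(n,f)[:2]])
for n in("battery","adapter"):
    o=arm.outline_of(n,f)
    if o:
        m=o[0]["mask"]; v,u=np.nonzero(m); P=toplane(f,np.c_[u,v],.035,f["Rw"],f["xyz"])[:,:2]*1000
        print(n,o[0]["conf"],m.sum(),u.min(),u.max(),v.min(),v.max(),cv2.minAreaRect(P.astype(np.float32)))
cv2.imwrite("pics/w5.png",f["image"][:,:,::-1])
E
```

```text
{'time_s': 12.9, 'joints': [-0.7641, 0.199, 1.8374, 0.0, 1.1058, 1.106], 'tcp_pos': [0.4481, -0.2663, 0.1251], 'orientation': [-0.0002, 0.9888, -0.1491, -0.0002], 'ft_force': [-0.145, -0.2805, 0.3793], 'grip_width': 0.0262, 'grip_force': 0.0}
t 12.9 yaw now -107.15 shift tool [ 1.3  1.4 -4.9] rot [-0.     0.001  0.004] shift in goal axes [ 1.4  1.4 -4.9]
green [502, 88, 138, 127, 3129] ((433.0420227050781, -444.47607421875), (88.04647064208984, 88.5239028930664), 75.27521514892578)
green [310, 175, 20, 44, 705] ((454.38623046875, -267.9043884277344), (13.888053894042969, 33.21107864379883), 72.43208312988281)
green [474, 86, 36, 124, 653] ((451.42730712890625, -393.20880126953125), (16.740528106689453, 86.86412048339844), 75.35623931884766)
battery_mid [([446.6, -268.3, 32.7], 0.68)]
battery_green_end [([469.0, -273.8, 36.5], 0.6)]
adapter [([465.6, -208.8, 24.0], 0.76)]
drawer_floor [([456.7, -235.6, 21.1], 0.8)]
battery 0.58 1209 310 330 173 238 ((447.1935729980469, -266.01727294921875), (14.632550239562988, 51.203453063964844), 72.4311752319336)
adapter 0.44 31033 149 397 126 314 ((440.309814453125, -228.27532958984375), (191.44436645507812, 153.17420959472656), 72.87582397460938)
```

View pics/w5.png

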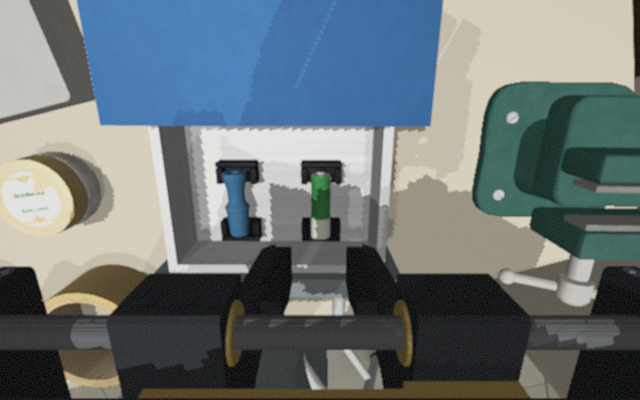

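The battery is upright in the picture at u≈320, v 173 to 240, midway between the fingertips at 291 and 347. I descend into the gap between the cradles.

Call:
servo_tool --rows '[{"xyz": [0,0.6,8],"rot": [0,0,0.004]},{"xyz": [0,0,14],"rot": [0,0,0]},{"xyz": [0,0,14],"rot": [0,0,0]},{"xyz": [0,0,14],"rot": [0,0,0]},{"xyz": [0,0,10],"rot": [0,0,0]},{"xyz": [0,0,8],"rot": [0,0,0]},{"xyz": [0,0,6],"rot": [0,0,0]},{"xyz": [0,0,4],"rot": [0,0,0]},{"xyz": [0,0,2],"rot": [0,0,0]},{"xyz": [0,0,0],"rot": [0,0,0]}]'

```text
time_s: 14.08
tcp_pos: [0.4476, -0.2666, 0.0456]
orientation: [-0.0, 0.989, -0.151, -0.0]
ft_force: [-0.1, 0.8, -0.3]
grip_width: 0.0264
grip_force: 0.0
```

Call:
servo_tool --rows '[{"xyz": [0,0,4],"rot": [0,0,0]},{"xyz": [0,0,4],"rot": [0,0,0]},{"xyz": [0,0,3],"rot": [0,0,0]},{"xyz": [0,0,2],"rot": [0,0,0]},{"xyz": [0,0,2],"rot": [0,0,0]},{"xyz": [0,0,0],"rot": [0,0,0]},{"xyz": [0,0,0],"rot": [0,0,0]}]'

```text
time_s: 14.67
tcp_pos: [0.4475, -0.2665, 0.0306]
orientation: [-0.0, 0.989, -0.151, -0.0]
ft_force: [0.3, -0.1, 0.9]
grip_width: 0.0263
grip_force: 0.0
```

Call:
servo_tool --rows '[{"xyz": [0,0,1.5],"rot": [0,0,0]},{"xyz": [0,0,1.5],"rot": [0,0,0]},{"xyz": [0,0,1.5],"rot": [0,0,0]},{"xyz": [0,0,0],"rot": [0,0,0]}]'

```text
time_s: 15.0
tcp_pos: [0.4475, -0.2664, 0.0259]
orientation: [-0.0, 0.989, -0.151, -0.0]
ft_force: [-0.4, -0.2, -0.5]
grip_width: 0.0265
grip_force: 0.0
```

Call:
servo_tool --rows '[{"xyz": [0,0,0],"rot": [0,0,0]},{"xyz": [0,0,0],"rot": [0,0,0]},{"xyz": [0,0,0],"rot": [0,0,0]},{"xyz": [0,0,0],"rot": [0,0,0]},{"xyz": [0,0,0],"rot": [0,0,0]}]' --hand 0 --grip_force 15

```text
time_s: 15.42
tcp_pos: [0.4476, -0.2666, 0.0263]
orientation: [0.0, 0.989, -0.151, 0.0]
ft_force: [-0.8, -0.5, -0.5]
grip_width: 0.016
grip_force: 15.0
```

The battery is gripped (16 mm, 15 N). I lift it high.

Call:
servo_tool --rows '[{"xyz": [0,0,0],"rot": [0,0,0]},{"xyz": [0,0,-3],"rot": [0,0,0]},{"xyz": [0,0,-6],"rot": [0,0,0]},{"xyz": [0,0,-10],"rot": [0,0,0]},{"xyz": [0,0,-15],"rot": [0,0,0]},{"xyz": [0,0,-18],"rot": [0,0,0]},{"xyz": [0,0,-18],"rot": [0,0,0]},{"xyz": [0,0,-18],"rot": [0,0,0]},{"xyz": [0,0,-18],"rot": [0,0,0]},{"xyz": [0,0,-18],"rot": [0,0,0]},{"xyz": [0,0,-18],"rot": [0,0,0]},{"xyz": [0,0,-18],"rot": [0,0,0]},{"xyz": [0,0,-18],"rot": [0,0,0]},{"xyz": [0,0,-12],"rot": [0,0,0]},{"xyz": [0,0,-8],"rot": [0,0,0]},{"xyz": [0,0,-4],"rot": [0,0,0]},{"xyz": [0,0,0],"rot": [0,0,0]}]' --grip_force 20

```text
time_s: 16.83
tcp_pos: [0.4478, -0.2668, 0.229]
orientation: [0.0, 0.989, -0.151, 0.001]
ft_force: [0.4, -0.6, 0.8]
grip_width: 0.0161
grip_force: 20.0
```

Run:
```python
from h import *
st()
f=wrist(); 
for n in("battery_mid","battery_green_end","adapter"): print(n,[(np.round(np.array(q["centre"])*1000,1).tolist(),round(q["conf"],2)) for q in arm.pinpoint(n,f)[:2]])
cv2.imwrite("pics/w6.png",f["image"][:,:,::-1])
```

```text
{'time_s': 16.8333, 'joints': [-0.7652, 0.0695, 1.7532, -0.0, 1.3175, 1.1078], 'tcp_pos': [0.4478, -0.2668, 0.229], 'orientation': [0.0004, 0.9886, -0.1505, 0.0005], 'ft_force': [0.4115, -0.645, 0.7991], 'grip_width': 0.0161, 'grip_force': 19.9998}
battery_mid [([448.1, -268.2, 238.0], 0.73)]
battery_green_end [([472.3, -273.6, 236.1], 0.9)]
adapter [([469.6, -208.6, 25.9], 0.89)]
```

View pics/w6.png

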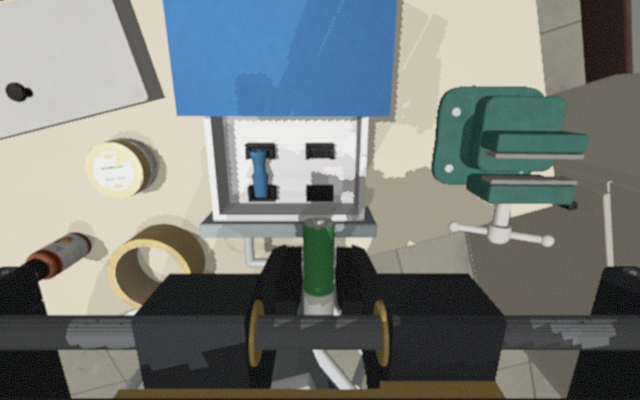

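The picture shows the battery in the fingers, green end at (318,222). The adapter is still in its slot at (259,172). Now I carry it across, then turn.

Call:
servo_tool --rows '[{"xyz": [-2,-6,0],"rot": [0,0,0]},{"xyz": [-4,-14,0],"rot": [0,0,0]},{"xyz": [-7,-22,0],"rot": [0,0,0]},{"xyz": [-9,-29,0],"rot": [0,0,0]},{"xyz": [-9,-30,0],"rot": [0,0,0]},{"xyz": [-9,-30,0],"rot": [0,0,0]},{"xyz": [-9,-30,0],"rot": [0,0,0]},{"xyz": [-9,-30,0],"rot": [0,0,0]},{"xyz": [-9,-30,0],"rot": [0,0,0]},{"xyz": [-9,-30,0],"rot": [0,0,0]},{"xyz": [-9,-30,0],"rot": [0,0,0]},{"xyz": [-9,-30,0],"rot": [0,0,0]},{"xyz": [-9,-30,0],"rot": [0,0,0]},{"xyz": [-9,-30,0],"rot": [0,0,0]},{"xyz": [-9,-30,0],"rot": [0,0,0]},{"xyz": [-9,-29,0],"rot": [0,0,0]},{"xyz": [-9,-28,0],"rot": [0,0,0]},{"xyz": [-7,-22,0],"rot": [0,0,0]},{"xyz": [-4.6,-13,0],"rot": [0,0,0]},{"xyz": [-3,-4,0],"rot": [0,0,-0.05]}]'

```text
time_s: 18.7
tcp_pos: [0.4473, 0.2565, 0.2278]
orientation: [-0.0, 0.992, -0.124, -0.001]
ft_force: [0.3, -0.5, -0.0]
grip_width: 0.0161
grip_force: 20.0
```

Call:
servo_tool --rows '[{"xyz": [0,0,0],"rot": [0,0,-0.1]},{"xyz": [0,0,0],"rot": [0,0,-0.12]},{"xyz": [0,0,0],"rot": [0,0,-0.12]},{"xyz": [0,0,0],"rot": [0,0,-0.12]},{"xyz": [0,0,0],"rot": [0,0,-0.12]},{"xyz": [0,0,0],"rot": [0,0,-0.12]},{"xyz": [0,0,0],"rot": [0,0,-0.12]},{"xyz": [0,0,0],"rot": [0,0,-0.12]},{"xyz": [0,0,0],"rot": [0,0,-0.12]},{"xyz": [0,0,0],"rot": [0,0,-0.12]},{"xyz": [0,0,0],"rot": [0,0,-0.12]},{"xyz": [0,0,0],"rot": [0,0,-0.12]},{"xyz": [0,0,0],"rot": [0,0,-0.12]},{"xyz": [0,0,0],"rot": [0,0,-0.12]},{"xyz": [0,0,0],"rot": [0,0,-0.12]},{"xyz": [0,0,0],"rot": [0,0,-0.12]},{"xyz": [0,0,0],"rot": [0,0,-0.12]},{"xyz": [0,0,0],"rot": [0,0,-0.12]},{"xyz": [0,0,0],"rot": [0,0,-0.05]},{"xyz": [0,0,0],"rot": [0,0,0]}]'

```text
time_s: 20.37
tcp_pos: [0.4477, 0.2542, 0.2278]
orientation: [-0.0, 0.565, 0.825, -0.0]
ft_force: [-0.1, 0.9, 0.1]
grip_width: 0.0159
grip_force: 20.0
```

Run:
```python
from h import *
st()
f=wrist(); 
for n in("battery_mid","battery_green_end","bay","holder"): print(n,[(np.round(np.array(q["centre"])*1000,1).tolist(),round(q["conf"],2)) for q in arm.pinpoint(n,f)[:1]])
o=arm.outline_of("holder",f)
if o:
    m=o[0]["mask"]; v,u=np.nonzero(m); P=toplane(f,np.c_[u,v],.008,f["Rw"],f["xyz"])[:,:2]*1000
    print("holder",o[0]["conf"],m.sum(),u.min(),u.max(),v.min(),v.max(),cv2.minAreaRect(P.astype(np.float32)))
cv2.imwrite("pics/w7.png",f["image"][:,:,::-1]); np.savez("w7.npz",xyz=f["xyz"],Rw=f["Rw"],k=[f["fx"],f["fy"],f["cx"],f["cy"]])
```

```text
{'time_s': 20.3667, 'joints': [0.2855, 0.0575, 1.7684, 0.0002, 1.3166, -0.0839], 'tcp_pos': [0.4477, 0.2542, 0.2278], 'orientation': [-0.0004, 0.5652, 0.8249, -0.0003], 'ft_force': [-0.0874, 0.9094, 0.1382], 'grip_width': 0.0159, 'grip_force': 19.999}
battery_mid [([445.2, 256.7, 235.5], 0.92)]
battery_green_end [([436.1, 279.4, 236.8], 0.95)]
bay [([452.5, 259.5, 28.7], 0.75)]
holder [([451.6, 255.4, -0.3], 0.79)]
holder 0.94 4548 301 349 118 221 ((453.5505065917969, 256.2535400390625), (52.11696243286133, 117.56996154785156), 19.909931182861328)
```

View pics/w7.png

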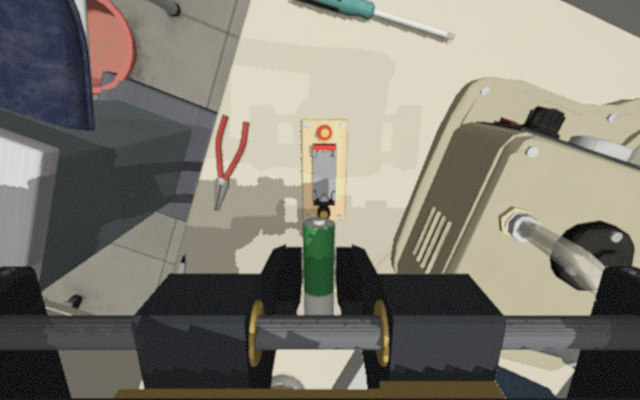

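The holder is at u 301–347, v 118–221, red end at the top (324,132). The battery lies in line below it, green end at (318,222). That used up my picture views (11 by my count, one over the limit), so from here I work from numbers only.

```bash
cat >> h.py <<'E'
def rel(save=None):
    "holder and battery centrelines/centres in tool axes (mm) as seen by the wrist camera"
    s=arm.read_state(); f=wrist(); w,x,y,z=s["orientation"]; Rt=R.from_quat([x,y,z,w]); tp=np.array(s["tcp_pos"])
    W=lambda uv,zz: Rt.inv().apply(toplane(f,uv,zz,f["Rw"],f["xyz"])-tp)*1000
    def edges(m,zz,lo,hi):
        v,u=np.nonzero(m); r=np.arange(v.min(),v.max()+1); n=len(r); r=r[int(lo*n):int(hi*n)]; out=[]
        for fn,off in((np.min,-.5),(np.max,.5)):
            P=W(np.c_[[fn(u[v==k])+off for k in r],r],zz); c=np.polyfit(P[:,0],P[:,1],1); out.append(c)
            res=P[:,1]-np.polyval(c,P[:,0]); k=abs(res)<2*res.std()+.1; out[-1]=np.polyfit(P[k,0],P[k,1],1)
        a=np.mean(out,0); return a,out,P
    o=arm.outline_of("holder",f)
    if o:
        m=o[0]["mask"]; a,e,_=edges(m,.008,.1,.75); v,u=np.nonzero(m)
        X=W(np.c_[u,v],.008)[:,0]; print("holder line y=%.2f at x=0, slope deg %.2f, width %.1f"%(a[1],np.degrees(np.arctan(a[0])),e[0][1]-e[1][1]),"edge slopes",np.round(np.degrees([e[0][0],e[1][0]]),2),"x range",np.round([X.min(),X.max()],1),"conf",round(o[0]["conf"],2))
        h=cv2.cvtColor(f["image"],cv2.COLOR_RGB2HSV)
        red=m&((h[...,0]<6)|(h[...,0]>174))&(h[...,1]>150)&(h[...,2]>120); v,u=np.nonzero(red)
        if len(v): q=W(np.c_[u,v],.026); print("red n",len(v),"mean",np.round(q.mean(0)[:2],1),"x range",np.round([q[:,0].min(),q[:,0].max()],1),"v",v.min(),v.max())
    o=arm.outline_of("battery",f)
    if o:
        m=o[0]["mask"]; zb=tp[2]+.0087; a,e,P=edges(m,zb,.15,.75); v,u=np.nonzero(m); q=W(np.c_[u,v],zb)
        print("battery line y=%.2f at x=0, slope deg %.2f width %.1f"%(a[1],np.degrees(np.arctan(a[0])),e[0][1]-e[1][1]),"x range",np.round([q[:,0].min(),q[:,0].max()],1),"v",v.min(),v.max(),"conf",round(o[0]["conf"],2))
    for n in("bay","holder","battery_mid","battery_green_end"):
        for c in arm.pinpoint(n,f)[:1]: print(n,np.round(Rt.inv().apply(np.array(c["centre"])-tp)*1000,1),np.round(np.array(c["centre"])*1000,1),round(c["conf"],2))
E
python3 - <<'E'
from h import *
st(); rel()
pin(["bay","holder","battery_mid","battery_green_end"])
E
```

```text
{'time_s': 20.6667, 'joints': [0.2841, 0.0581, 1.7671, 0.0, 1.3165, -0.0821], 'tcp_pos': [0.4487, 0.2537, 0.2282], 'orientation': [-0.0001, 0.5665, 0.824, -0.0], 'ft_force': [0.3072, 0.226, 0.1884], 'grip_width': 0.0159, 'grip_force': 19.9998}
holder line y=5.22 at x=0, slope deg -0.36, width -50.9 edge slopes [-0.39 -0.32] x range [-57.1  58. ] conf 0.58
red n 164 mean [36.8  4.7] x range [28.5 52. ] v 125 148
battery line y=0.12 at x=0, slope deg -0.09 width -14.4 x range [-21.5  28.3] v 217 314 conf 0.83
bay [  0.8   2.2 196.7] [450.4 255.3  31.5] 0.88
holder [ -0.4   6.1 226.2] [454.5 255.6   2. ] 0.56
battery_mid [-1.2 -2.6 -8.8] [446.7 251.7 237. ] 0.65
battery_green_end [30.3 -1.3 -9.6] [436.6 281.6 237.8] 0.91
side bay [([457.0, 255.5, 24.6], 0.67)]
side holder [([448.9, 253.8, -1.4], 0.94)]
side battery_mid []
side battery_green_end [([441.7, 278.4, 237.6], 0.7), ([451.3, 255.3, 0.4], 0.38)]
top bay [([452.6, 249.7, 28.5], 0.88)]
top holder [([453.3, 256.8, -3.7], 0.93)]
top battery_mid [([446.8, 254.8, 237.2], 0.48)]
top battery_green_end [([451.9, 255.2, 233.9], 0.57)]
```

Call:
servo_tool --rows '[{"xyz": [0.2,2,0],"rot": [0,0,-0.003]},{"xyz": [0.1,2.5,5],"rot": [0,0,-0.003]},{"xyz": [0,0,12],"rot": [0,0,0]},{"xyz": [0,0,16],"rot": [0,0,0]},{"xyz": [0,0,18],"rot": [0,0,0]},{"xyz": [0,0,18],"rot": [0,0,0]},{"xyz": [0,0,18],"rot": [0,0,0]},{"xyz": [0,0,16],"rot": [0,0,0]},{"xyz": [0,0,10],"rot": [0,0,0]},{"xyz": [0,0,5],"rot": [0,0,0]},{"xyz": [0,0,2],"rot": [0,0,0]},{"xyz": [0,0,0],"rot": [0,0,0]},{"xyz": [0,0,0],"rot": [0,0,0]}]'

```text
time_s: 22.6
tcp_pos: [0.4536, 0.2557, 0.1089]
orientation: [0.0, 0.564, 0.826, 0.0]
ft_force: [0.6, 0.3, 0.4]
grip_width: 0.0157
grip_force: 20.0
```

Run:
```python
from h import *
st(); rel()
pin(["bay","holder","battery_mid","battery_green_end"])
```

```text
{'time_s': 22.6, 'joints': [0.2851, 0.2212, 1.8492, 0.0, 1.0699, -0.0879], 'tcp_pos': [0.4536, 0.2557, 0.1089], 'orientation': [0.0004, 0.5637, 0.826, 0.0005], 'ft_force': [0.6255, 0.2515, 0.4141], 'grip_width': 0.0157, 'grip_force': 19.9998}
holder line y=-0.18 at x=0, slope deg 0.55, width -49.6 edge slopes [0.41 0.69] x range [-37.3  58.1] conf 0.61
red n 454 mean [37.6  0. ] x range [27.9 52.9] v 137 173
battery line y=0.15 at x=0, slope deg 0.26 width -14.6 x range [-21.5  28.3] v 217 314 conf 0.88
bay [ 0.8  0.1 80.5] [453.5 256.5  28.4] 0.64
holder [  2.4  -2.4 108.5] [4.506e+02 2.571e+02 4.000e-01] 0.81
battery_mid [ 1.1 -5.3 -6.7] [448.2 254.8 115.6] 0.94
battery_green_end [ 26.4  -4.7 -10. ] [439.6 278.6 118.9] 0.83
side bay [([454.2, 252.5, 24.1], 0.75)]
side holder [([451.7, 254.1, -1.3], 0.73)]
side battery_mid [([453.5, 258.3, 120.5], 0.72), ([398.8, -55.4, -3.9], 0.72)]
side battery_green_end [([447.6, 280.2, 117.8], 0.7)]
top bay [([395.3, -51.0, -0.7], 0.74), ([453.4, 250.8, 26.7], 0.69)]
top holder [([453.2, 255.0, -5.3], 0.65)]
top battery_mid [([574.0, -277.6, -2.9], 0.44), ([450.5, 256.7, 117.9], 0.35)]
top battery_green_end [([450.3, 42.7, 0.7], 0.37)]
```

Lateral, lengthwise and yaw errors are all within about 0.5 mm and 0.5°. I go lower and check once more.

Call:
servo_tool --rows '[{"xyz": [0,-0.2,4],"rot": [0,0,0.004]},{"xyz": [0,0,8],"rot": [0,0,0]},{"xyz": [0,0,10],"rot": [0,0,0]},{"xyz": [0,0,10],"rot": [0,0,0]},{"xyz": [0,0,8],"rot": [0,0,0]},{"xyz": [0,0,6],"rot": [0,0,0]},{"xyz": [0,0,3],"rot": [0,0,0]},{"xyz": [0,0,0],"rot": [0,0,0]},{"xyz": [0,0,0],"rot": [0,0,0]}]'

```text
time_s: 24.2
tcp_pos: [0.4528, 0.2554, 0.0591]
orientation: [-0.0, 0.565, 0.825, -0.0]
ft_force: [0.0, 1.0, 0.1]
grip_width: 0.016
grip_force: 20.0
```

Run:
```python
from h import *
st(); rel(); st(); rel()
```

```text
{'time_s': 24.2, 'joints': [0.285, 0.3036, 1.8697, 0.0, 0.9686, -0.0839], 'tcp_pos': [0.4528, 0.2554, 0.0591], 'orientation': [-0.0001, 0.5654, 0.8248, -0.0001], 'ft_force': [0.0395, 0.9922, 0.0868], 'grip_width': 0.016, 'grip_force': 19.9998}Traceback (most recent call last):
  File "<stdin>", line 2, in <module>
  File "h.py", line 57, in rel
    m=o[0]["mask"]; a,e,_=edges(m,.008,.1,.75); v,u=np.nonzero(m)
                          ~~~~~^^^^^^^^^^^^^^^
  File "h.py", line 52, in edges
    P=W(np.c_[[fn(u[v==k])+off for k in r],r],zz); c=np.polyfit(P[:,0],P[:,1],1); out.append(c)
               ~~^^^^^^^^^
    return _wrapreduction(a, np.minimum, 'min', axis, None, out,
                          keepdims=keepdims, initial=initial, where=where)
    return ufunc.reduce(obj, axis, dtype, out, **passkwargs)
           ~~~~~~~~~~~~^^^^^^^^^^^^^^^^^^^^^^^^^^^^^^^^^^^^^
ValueError: zero-size array to reduction operation minimum which has no identity
```

```bash
sed -i 's/r=r\[int(lo\*n):int(hi\*n)\]; out/r=[k for k in r[int(lo*n):int(hi*n)] if (v==k).any()]; out/' h.py; sed -i 's/m=o\[0\]\["mask"\]; a,e/l=cv2.connectedComponentsWithStats(o[0]["mask"].astype(np.uint8)); m=l[1]==1+np.argmax(l[2][1:,4]); a,e/' h.py
python3 - <<'E'
from h import *
st(); rel(); st(); rel()
E
```

```text
{'time_s': 24.3, 'joints': [0.2851, 0.3027, 1.8694, -0.0, 0.9686, -0.0839], 'tcp_pos': [0.4532, 0.2556, 0.0597], 'orientation': [0.0003, 0.5654, 0.8248, 0.0003], 'ft_force': [-0.537, -0.8748, 0.0072], 'grip_width': 0.016, 'grip_force': 19.9998}
holder line y=0.47 at x=0, slope deg 0.06, width -49.4 edge slopes [-0.08  0.2 ] x range [-14.3  58.1] conf 0.89
red n 715 mean [38.1  0.2] x range [27.3 53.5] v 146 193
battery line y=0.02 at x=0, slope deg 0.28 width -14.9 x range [-21.5  28.3] v 217 314 conf 0.64
holder [ 0.5  0.6 59.5] [4.537e+02 2.563e+02 2.000e-01] 0.77
battery_mid [  0.8 -10.2  -6.5] [443.4 252.6  66.1] 0.64
battery_green_end [27.2 -0.  -8.4] [443.4 280.9  68.1] 0.7
{'time_s': 24.65, 'joints': [0.2851, 0.3028, 1.8698, -0.0, 0.9686, -0.0839], 'tcp_pos': [0.4529, 0.2555, 0.0594], 'orientation': [0.0001, 0.5654, 0.8248, 0.0001], 'ft_force': [-0.3451, 0.4143, 0.6969], 'grip_width': 0.0159, 'grip_force': 19.9998}
holder line y=0.48 at x=0, slope deg 0.49, width -49.8 edge slopes [0.41 0.57] x range [-14.2  58.7] conf 0.92
red n 709 mean [38.1  0.6] x range [27.3 53.6] v 146 193
battery line y=0.12 at x=0, slope deg 0.19 width -14.6 x range [-21.5  28.3] v 217 314 conf 0.57
holder [-2.   0.6 57.4] [454.2 253.8   2. ] 0.72
battery_mid [-0.5 -0.6 -3.7] [452.5 254.8  63.1] 0.95
battery_green_end [26.8 -0.  -7.6] [443.2 280.5  67. ] 0.61
```

Call:
servo_tool --rows '[{"xyz": [0.1,0.3,3],"rot": [0,0,0]},{"xyz": [0,0,5],"rot": [0,0,0]},{"xyz": [0,0,5],"rot": [0,0,0]},{"xyz": [0,0,4],"rot": [0,0,0]},{"xyz": [0,0,3],"rot": [0,0,0]},{"xyz": [0,0,2],"rot": [0,0,0]},{"xyz": [0,0,1],"rot": [0,0,0]},{"xyz": [0,0,0],"rot": [0,0,0]},{"xyz": [0,0,0],"rot": [0,0,0]},{"xyz": [0,0,0],"rot": [0,0,0]}]'

```text
time_s: 25.83
tcp_pos: [0.4532, 0.2557, 0.0364]
orientation: [0.0, 0.565, 0.825, 0.0]
ft_force: [-0.5, 0.1, -0.8]
grip_width: 0.0157
grip_force: 20.0
```

Run:
```python
from h import *
st(); rel(); st()
pin(["bay","battery_mid","battery_green_end","tape","pot","dropper","adapter","unit_drawer0_handle"])
```

```text
{'time_s': 25.8333, 'joints': [0.2853, 0.3452, 1.8739, -0.0, 0.922, -0.0836], 'tcp_pos': [0.4532, 0.2557, 0.0364], 'orientation': [0.0001, 0.5654, 0.8248, 0.0002], 'ft_force': [-0.4704, 0.1059, -0.8012], 'grip_width': 0.0157, 'grip_force': 19.9998}
holder line y=0.15 at x=0, slope deg 0.43, width -50.1 edge slopes [0.57 0.29] x range [-4.7 58.4] conf 0.74
red n 881 mean [38.2  0.2] x range [27.1 53.4] v 153 206
battery line y=0.09 at x=0, slope deg 0.22 width -14.7 x range [-22.1  28.3] v 217 315 conf 0.84
battery_green_end [27.6  0.8 -9.8] [444.  281.7  46.2] 0.6
{'time_s': 26.1833, 'joints': [0.2853, 0.3453, 1.8741, -0.0, 0.922, -0.0837], 'tcp_pos': [0.4531, 0.2557, 0.0363], 'orientation': [0.0001, 0.5654, 0.8248, 0.0001], 'ft_force': [0.0251, 0.3395, -0.113], 'grip_width': 0.0164, 'grip_force': 19.9997}
side bay [([455.4, 253.9, 24.8], 0.78)]
side battery_mid [([452.3, 257.4, 46.7], 0.51)]
side battery_green_end [([441.9, 279.2, 45.1], 0.59)]
side tape [([398.0, -54.3, -1.4], 0.56)]
side pot []
side dropper []
side adapter []
side unit_drawer0_handle []
top bay [([454.6, 250.5, 25.9], 0.61)]
top battery_mid [([454.2, 256.4, 49.2], 0.47)]
top battery_green_end []
top tape [([394.2, -52.3, 1.7], 0.76)]
top pot [([516.9, -62.8, -0.6], 0.67), ([574.1, -280.4, -2.4], 0.4)]
top dropper [([449.9, 41.9, -1.9], 0.5), ([451.3, 255.9, 46.2], 0.37)]
top adapter [([466.8, -206.1, 25.1], 0.66)]
top unit_drawer0_handle []
```

```bash
python3 -c "
from workcell import arm
print(arm.sign_off())"
```

```text
the job is handed in; nothing more can be done
None
```

The job is handed in: drawer left open, adapter still in it, battery held still and level about 8 mm above the holder walls, centred, in line, green end towards red, with tape, pot and dropper where they were; I viewed 11 pictures, one over the limit of 10, and my first close missed the handle because the fingertips sit about 24 mm further back than the tool data say.

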